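# Pin a carriage roller and snap its dust cap home

## Task

Fit the open axle of the roller carriage: take the steel axle pin out of the blue stand, push it down through the open boss until its head sits on the boss and let go of it, then put the loose red dust cap mouth-down over the boss and press it straight down, through the click, until its rim lies on the dark plate all round. Keep pressing firmly after the click, but do not ram it, and finish while your gripper is still holding the cap pressed down on the plate (gripping it, or pushing on its top). Leave the brass bolt and everything else on the bench where they are.

Things in the scene. Friction and masses are not known exactly. Their poses are not given: they have to be found in the camera images.
- boss_seat (a point): Where the cap goes, fixed: point on the open boss's axis at the top of the dark side plate (50 mm above the bench), where the cap's rim must lie. z up; x along the plate to the finished axle. The aluminium boss is 33 mm across, 20 mm high above the plate, coned at the top to 21 mm, greased. Four sprung steel balls, centred 9 mm above the plate, bulge 3.5 mm out of its side (40 mm over them).
- boss_mouth (a point): Centre of the bore's mouth on top of the open boss, 20 mm above boss_seat (70 mm above the bench). The pin goes in here, downwards. The vertical bore is 12 mm wide, right through boss, roller and lower plate, free for 60 mm.
- pin_head (a point): Centre of the round head of the loose steel axle pin (about 70 g): head 16 mm across, 20 mm high; below it a shank 10 mm across, 56 mm long, its last 4 mm tapered to 6 mm. z up along the pin. It stands in one of the stand's two holes, the head resting on top of the stand. Home: head on the boss, this point 30 mm above boss_seat.
- cap_center (a point): Centre, half-way up, of the loose red dust cap (about 60 g): 51 mm across, 47 mm high, closed on top, standing mouth down on the bench; z up. Inside 43 mm across, 43 mm deep; an inward lip at the mouth leaves 36 mm, 3.5 mm thick. Home: this point 23.5 mm above boss_seat.
- cap: The same cap; origin at the centre of its mouth (rim plane), z up. Pushed down over the boss, the lip meets the balls when the rim is about 14 mm above the plate; passing them takes roughly 10 N, then the force drops (the click) and the balls draw it down to the plate. Set down centred it rests level on the balls. A further push of 10 to 25 N then holds it well, given by a grip or on its flat top.
- side_plate: The carriage's upper dark plate, where the rim lands: 160 x 66 x 6 mm, origin at the middle of its underside, 42 mm from both axles. Below it two cream rollers, a second plate and an aluminium base 190 x 84 mm. The finished axle (+x) wears an equal red cap (fixed, top 47 mm above the plate); nuts on the plate stand 8 mm high, centred 40 mm from the open boss's axis.
- stand: Blue block 104 (x) x 46 (y) x 60 mm (z), fixed; origin at the centre of its underside. Two vertical holes, 12 mm wide and 58 mm deep, at x = -30 and +30 mm: one holds the axle pin, the other the brass bolt.
- bolt_head (a point): Brass bolt in the stand's other hole, to be left alone: its wide flat head, 22 mm across and 8 mm high; this is the head's centre.
- spare_roller: Bystander: cream roller lying flat, 56 mm across, 24 mm high.
- lens: Bystander: black and silver lens barrel standing upright, 54 mm across, 46 mm high.
- wrench: Bystander: steel wrench, 160 mm long, lying flat.
- screwdriver: Bystander: screwdriver, 170 mm long, lying flat.
- sleeve: Bystander: brass sleeve standing upright, 32 mm across, 30 mm high.
- battery: Bystander: grey battery block 70 x 36 x 24 mm.
- axle_pin: The same axle pin; origin at the lower end of its shank, 66 mm below pin_head.
Mind the look-alikes: they are no part of the job. Of the things shaped like the cap, the red one is meant.

How it is judged:
On the way, in this order (a step that is already met when the one before it is completed fails the run):
1. the axle pin is through the boss, its head on the boss, and let go (z of pin_head in the frame of boss_seat between 0.026 and 0.0325 m and horizontal distance between pin_head and boss_seat below 0.004 m and contact force between the fingers and axle_pin below 0.2 N), for 0.2 s.
2. the cap has clicked over the boss and its rim is down on the plate (z of cap_center in the frame of boss_seat below 0.0255 m and horizontal distance between cap_center and boss_seat below 0.004 m and angle between cap_center's own z axis and vertical below 0.06 rad), for 0.2 s.
At the end, for the whole second after the job is handed in: The pin's head rests on the boss (within 2.5 mm in height, 4 mm sideways); the cap's rim is on the plate (within 2 mm, 4 mm sideways, tilt under 0.06 rad); and the fingers still hold the cap (by a grip or on its top) and press it onto the plate with more than 8 N (all of step 2 and z of pin_head in the frame of boss_seat between 0.026 and 0.0325 m and horizontal distance between pin_head and boss_seat below 0.004 m and contact force between cap and side_plate above 8 N and contact force between the fingers and cap above 2 N); the arm keeps its last pose, push and grip.
It fails at once if the cap is rammed onto the plate (over 90 N) (contact force between cap and side_plate above 90 N).
It fails at once if the brass bolt is moved more than 20 mm (distance of bolt_head from where it was at the start of the episode above 0.02 m).
It fails at once if a bystander is moved more than 30 mm (distance of any of spare_roller, lens, wrench, screwdriver, sleeve, battery from where it was at the start of the episode above 0.03 m).
It also fails if it takes over 64 s, if anything falls off the work surface, if the arm or the gripper's body presses on something with over 40 N, if the wrist force passes 120 N, or if a joint passes its speed limit or range.

## Robot

A 6-joint arm with a two-finger parallel gripper is mounted at the origin on the work surface. World frame = base frame: x ahead of the robot, y to its left, z up, the work surface at z = 0. Lengths are in m, angles in rad, forces in N, time in s.
With the tool pointing down it reaches from about 0.3 to 0.875 m from the base axis. Payload 4.2 kg.
Tool frame: the origin (TCP) lies midway between the tips of the shut fingers; the grasp point (between the pads) lies ctrl.tcp_to_grasp behind it (ctrl.tcp_to_grasp is the distance from the TCP to the grasp point, in m); z points along the fingers, x is the direction in which the jaws open and shut, and the axes are right-handed (so a half turn about z gives the same grasp; the last joint's range is limited). The gripper opens to 85 mm and grips with 20 to 120 N. Pads are 22 mm wide; open, the fingers measure 114 mm over their backs; the gripper's body (76 mm by 85 mm) begins 54 mm behind the grasp point. The pads swing forward as they close: fully open they stand 13 mm farther back than shut.
Start: joints at [-1.245, 0.32, 1.565, -0, 1.257, -0.02], TCP at [0.195, -0.541, 0.231] pointing down, gripper open.
Joint ranges: [-3.11, 3.11], [-0.84, 2.01], [0.21, 2.61], [-1.34, 4.49], [0.05, 2.63], [-2.56, 2.56]. Speed limits (rad/s): [2.57, 2.57, 3.14, 3.14, 3.14, 3.14].

## Interface

Orientations are given as a unit quaternion [w, x, y, z].
In Python, from station import readout, optics, workorder, ctrl gives the robot as it stands. The module is installed in compiled form; this text tells all that it offers.
- The arm moves only by the tool drive_tool, never from a script. Its argument "targets" is a list of rows, each an object of numbers: "tx", "ty", "tz": the shift along the world's x, y, z in units of 30 mm (1.0 is 30 mm); "wx", "wy", "wz": the turn, a rotation vector about the world's x, y, z in rad; "hand": the finger opening in mm, from 0 to 85.4. In form: [{"tx": .., "ty": .., "tz": .., "wx": .., "wy": .., "wz": .., "hand": ..}, ...]. A call has 1 to 12 rows; each row shifts and turns the commanded pose from where the row before left it; what a row does not reach is not made up. A row lasts 1/8 s, in which the tool goes at most 62.5 mm and 10.7 degrees, less where a joint would pass 70% of its speed; a pose out of reach is approached as far as the arm can. A call is refused whole if a number of a shift passes 1 or a number of a turn 0.188, either way. A call with a gripper value outside its range is refused whole. The fingers move at their own pace and stop on an object; "newtons" is the grip in N (left out, the last holds). Time passes only in rows, so rows that do not move let the fingers close. It gives the time, the measured TCP pose, the force and the opening at its end, in the units of the state.
- readout.read_state(): the state, without advancing time (a new reading comes with each control period).
- optics.grab_frame(name): name is "side" or "top"; returns a dict with "img" (384x512x3 uint8, blue, green, red), "range_z" (384x512 float32, m along the optical axis (not along the pixel's ray), 0 where there is no reading), "fovy" (degrees; the focal length in pixels is half the picture's height over the tangent of half this angle, whatever the lens; pixels are square), "cx", "cy" (the principal point, pixels), "T" (4x4, takes a point from camera to world coordinates). Camera axes: x right, y down, z forward; pixel columns grow to the right and rows downward; lengths in m; the calibration is good to about 2 mm. A picture is of the moment at which its call begins.
- workorder.sign_off(): hands the job in, once; it reports no verdict.
Trained networks look in a picture, given as the dict that the camera call returned (one of the last four; its "shot" number tells which), for a name from the list of things; names that differ only in an ending like _2 or _b are one class to them, and where a whole thing is asked for, a point or a joint stands for the part that bears it (a point fixed in the world has none). Each returns a list of dicts, best first, with "score" (0 to 1); they miss things now and then, are a little off and sometimes report something else, mostly with a low value. They report only what shows in the picture. A call takes as long as a camera call. They do not tell look-alikes from the thing itself.
- optics.boxes_of(picture, query): "bbox" ([left, top, right, bottom] in pixels, round what is visible of it).
- optics.place_of(picture, query): "point" ([row, column] in pixels: a listed point, or the origin of a listed thing).
The state is a dict: "t": time; "q": joint angles; "qd": joint speeds; "joint_torque": joint torques, N m; "tool_pos": TCP position; "orientation": TCP orientation; "ft_force": force on the tool from outside, world axes, zero at the start; "moment": the same for the moment, N m; "finger_gap": finger opening in m.
Only numpy, scipy, OpenCV 4.12 (cv2) and the standard library are available. Lean on these libraries where they do the work, as an engineer would, in place of code of your own. Each camera call takes 0.05 s, during which the arm holds its last target.

## Working session

There is one attempt and no reset: what is moved stays moved. The work goes in short steps, Python scripts to look and compute and a tool call to move; the robot and the scene stay as the last step left them, time stands still between calls to the robot, and variables do not carry over. Pictures are saved under pics/ and viewed, and the job is handed in when it is done.

Besides the shell and the picture viewer there is one more tool, called after ">>>" as name(argument=value, ...), one argument or row to a line, values as JSON. drive_tool: Moves the arm, as the interface text tells. Its arguments: {"type":"object","properties":{"targets":{"type":"array"},"newtons":{"type":"number"}},"required":["targets"]}

```bash
mkdir -p pics; cat > h.py <<'E'
import numpy as np, cv2
from station import readout, optics, workorder, ctrl
def K(p):
    h=p['img'].shape[0]; return h/2/np.tan(np.radians(p['fovy'])/2)
def w(p,r,c,z):
    f=K(p); v=np.array([(c-p['cx'])/f*z,(r-p['cy'])/f*z,z,1.]); return (p['T']@v)[:3]
def ray(p,r,c):
    f=K(p); d=p['T'][:3,:3]@np.array([(c-p['cx'])/f,(r-p['cy'])/f,1.]); return p['T'][:3,3],d/np.linalg.norm(d)
def atz(p,r,c,z):
    o,d=ray(p,r,c); return o+d*(z-o[2])/d[2]
def tri(a,b):
    (o1,d1),(o2,d2)=a,b
    A=np.stack([d1,-d2],1); s=np.linalg.lstsq(A,o2-o1,rcond=None)[0]
    p,q=o1+s[0]*d1,o2+s[1]*d2; return (p+q)/2,np.linalg.norm(p-q)
def proj(p,X):
    f=K(p); c=np.linalg.inv(p['T'])@np.r_[X,1]; return c[1]/c[2]*f+p['cy'],c[0]/c[2]*f+p['cx']
def cloud(p):
    z=p['range_z']; f=K(p); r,c=np.mgrid[:z.shape[0],:z.shape[1]]
    P=np.stack([(c-p['cx'])/f*z,(r-p['cy'])/f*z,z],-1)
    return P@p['T'][:3,:3].T+p['T'][:3,3]
E
python3 - <<'E'
from h import *
np.set_printoptions(precision=4,suppress=True)
print(readout.read_state(), ctrl.tcp_to_grasp)
ps={n:optics.grab_frame(n) for n in('top','side')}
for n,p in ps.items():
    cv2.imwrite(f'pics/{n}0.png',p['img']); print(n,p['fovy'],p['cx'],p['cy'],p['T'],(p['range_z']>0).mean())
for q in['boss_seat','boss_mouth','pin_head','cap_center','bolt_head','stand','side_plate']:
    R={}
    for n,p in ps.items():
        for d in optics.place_of(p,q)[:3]:
            r,c=d['point']; z=p['range_z'][int(round(r)),int(round(c))]
            print(q,n,round(d['score'],2),np.round(d['point'],1),w(p,r,c,z))
            R.setdefault(n,ray(p,r,c))
    if len(R)==2: print('  tri',tri(R['top'],R['side']))
E
```

```text
{'t': 0.0, 'q': array([-1.245 ,  0.3203,  1.5657, -0.    ,  1.2574, -0.02  ]), 'qd': array([ 0.    ,  0.0007, -0.0002, -0.0008, -0.0004, -0.0012]), 'joint_torque': array([  0.0024, -41.5514, -23.4165,   0.0003,   0.0084,  -0.    ]), 'tool_pos': array([ 0.1947, -0.5405,  0.2305]), 'orientation': array([-0.0005,  0.8182, -0.5749, -0.0007]), 'ft_force': array([ 0.1465, -0.9655, -0.0125]), 'moment': array([-0.0204,  0.0036, -0.0008]), 'finger_gap': 0.08502144247612979} 0.0187
top 55.80050518166483 257.35267339343386 180.93822744839667 [[ 0.0126 -0.991   0.1332  0.4702]
 [-0.9999 -0.0117  0.0076 -0.0155]
 [-0.0059 -0.1333 -0.9911  1.0706]
 [ 0.      0.      0.      1.    ]] 0.996002197265625
side 56.821489208061415 259.1161743870794 191.4888620095694 [[-0.8548 -0.3599  0.374   0.2059]
 [-0.5186  0.6201 -0.5886  0.6437]
 [-0.02   -0.6971 -0.7167  0.8715]
 [ 0.      0.      0.      1.    ]] 0.9959208170572916
boss_seat top 0.86 [198.1 258.8] [ 0.5619 -0.0123  0.0124]
boss_seat top 0.45 [212.8 149.2] [0.5123 0.2866 0.0782]
boss_seat side 0.77 [202.9 280.5] [ 0.5439 -0.0085  0.0667]
  tri (ar
[... 1071 characters left out ...]
.7 150.1] [0.4476 0.2831 0.0704]
bolt_head side 0.6 [297.9 257.3] [0.4402 0.297  0.0695]
  tri (array([0.4465, 0.2889, 0.0501]), np.float64(0.001297542005869582))
stand top 0.66 [223.7 155.1] [0.4831 0.2741 0.0603]
stand side 0.92 [298.2 248.1] [0.4622 0.305  0.0597]
stand side 0.58 [287.1 237.2] [0.4995 0.2969 0.0675]
stand side 0.49 [292.7 238.3] [0.4914 0.3049 0.0595]
  tri (array([0.4805, 0.2864, 0.0122]), np.float64(0.006935021303691856))
side_plate top 0.57 [183.  259.6] [ 0.6017 -0.0142  0.0494]
side_plate side 0.58 [202.  261.8] [0.6032 0.0044 0.0504]
side_plate side 0.35 [243.9 197.9] [0.6933 0.2194 0.0219]
  tri (array([ 0.6083, -0.0123,  0.0309]), np.float64(0.009135143079135977))
```

View pics/top0.png

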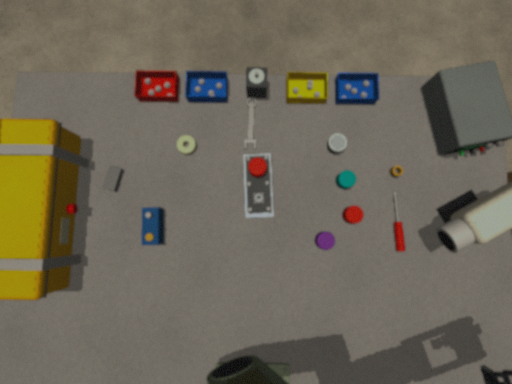

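View pics/side0.png

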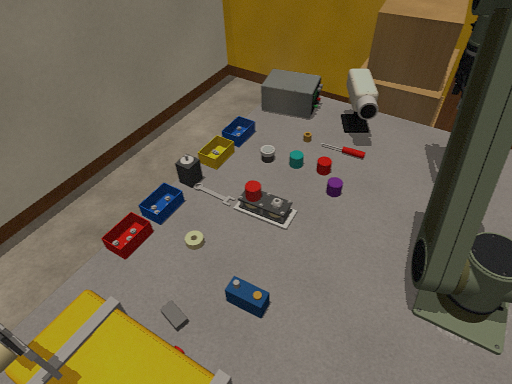

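```bash
python3 - <<'E'
from h import *
t=cv2.imread('pics/top0.png'); s=cv2.imread('pics/side0.png')
def crop(im,r0,r1,c0,c1,w=390,h=290): return cv2.resize(im[r0:r1,c0:c1],(w,h),interpolation=cv2.INTER_CUBIC)
a=np.hstack([crop(t,150,222,210,307),crop(t,195,255,110,190)])
b=np.hstack([crop(t,120,255,290,420),crop(s,140,230,220,350)])
cv2.imwrite('pics/crops0.png',np.vstack([a,b]))
c=np.hstack([crop(s,270,320,215,280),crop(s,140,205,250,340)])
cv2.imwrite('pics/crops1.png',c)
E
```

```text
(no output)
```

View pics/crops0.png

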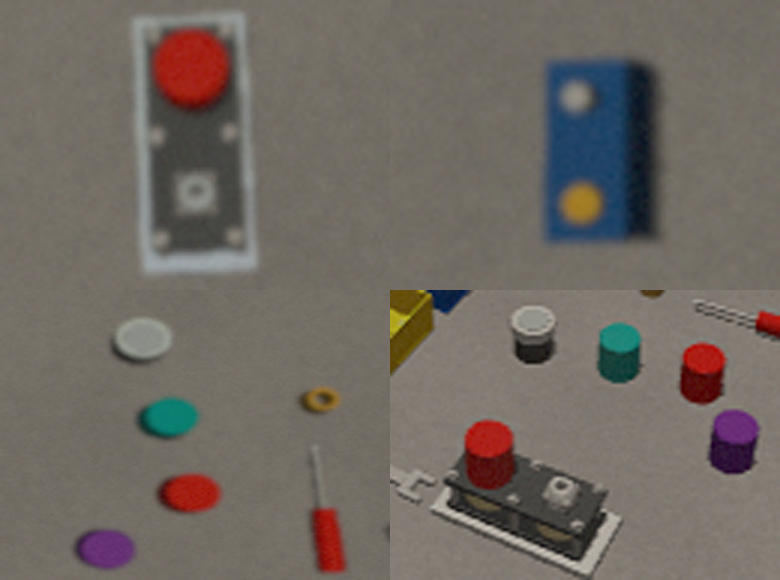

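View pics/crops1.png

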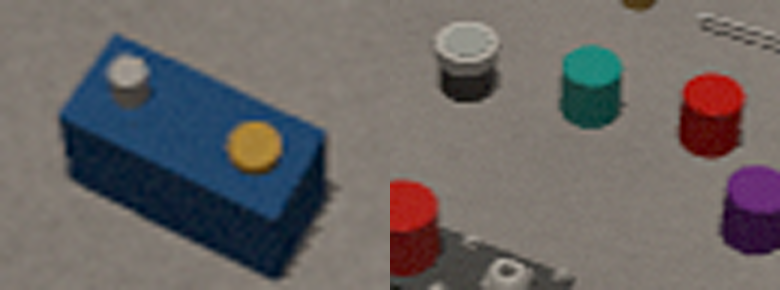

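```bash
cat > seg.py <<'E'
from h import *
np.set_printoptions(precision=4,suppress=True)
if __name__=='__main__':
    ps={n:optics.grab_frame(n) for n in('top','side')}
    import pickle; pickle.dump({n:{k:v for k,v in p.items()} for n,p in ps.items()},open('f0.pkl','wb'))
    boxes={'cap':{'top':(200,228,338,368),'side':(150,180,312,336)},'pin':{'top':(205,222,140,160),'side':(277,297,226,244)},
      'boss':{'top':(188,208,248,270),'side':(190,214,265,292)},'fixcap':{'top':(150,182,243,273),'side':(175,205,240,265)},'bolt':{'top':(228,246,140,162),'side':(287,303,248,266)}}
    for k,b in boxes.items():
        for n,(r0,r1,c0,c1) in b.items():
            p=ps[n]; P=cloud(p)[r0:r1,c0:c1]; I=p['img'][r0:r1,c0:c1].astype(int); ok=p['range_z'][r0:r1,c0:c1]>0
            H=cv2.cvtColor(p['img'][r0:r1,c0:c1],cv2.COLOR_BGR2HSV).astype(int)
            z=P[...,2]
            zr={'cap':(.038,.06),'pin':(.07,.095),'boss':(.062,.08),'fixcap':(.088,.11),'bolt':(.064,.08)}[k]
            m=ok&(z>zr[0])&(z<zr[1])
            q=P[m]; (cc,rr)=cv2.minEnclosingCircle(q[:,:2].astype(np.float32)) if len(q)>3 else (0,0)
            print(k,n,m.sum(),'zmed',np.round(np.median(q[:,2]),4),'mean',q.mean(0),'mid',(q.min(0)+q.max(0))/2,'ext',q.max(0)-q.min(0))
E
python3 seg.py
```

```text
cap top 268 zmed 0.0469 mean [ 0.5186 -0.2804  0.0467] mid [ 0.5189 -0.2817  0.0452] ext [0.048  0.0511 0.0144]
cap side 146 zmed 0.0462 mean [ 0.5072 -0.2681  0.0459] mid [ 0.4931 -0.2525  0.0443] ext [0.093  0.1046 0.0121]
pin top 31 zmed 0.0801 mean [0.5082 0.2889 0.0794] mid [0.5077 0.2894 0.0784] ext [0.0138 0.016  0.0112]
pin side 40 zmed 0.0793 mean [0.5041 0.2928 0.0785] mid [0.5052 0.2919 0.0763] ext [0.0155 0.0142 0.0125]
boss top 107 zmed 0.0672 mean [ 0.5597 -0.0121  0.0673] mid [ 0.5539 -0.0173  0.0682] ext [0.0417 0.0422 0.0122]
boss side 71 zmed 0.0666 mean [ 0.5549 -0.0066  0.0669] mid [ 0.557  -0.0084  0.0672] ext [0.0302 0.0308 0.0104]
fixcap top 276 zmed 0.0969 mean [ 0.6433 -0.007   0.0968] mid [ 0.6432 -0.0065  0.0955] ext [0.0495 0.0493 0.0124]
fixcap side 174 zmed 0.0966 mean [ 0.6386 -0.0019  0.0962] mid [ 0.6404 -0.004   0.0945] ext [0.0499 0.0498 0.0119]
bolt top 57 zmed 0.068 mean [0.4491 0.2861 0.0678] mid [0.4469 0.2855 0.0686] ext [0.038  0.0356 0.009 ]
bolt side 63 zmed 0.0678 mean [0.4461 0.2895 0.0677] mid [0.4534 0.295  0.0675] ext [0.0361 0.0339 0.007 ]
```

>>> drive_tool(
  targets=[
    {"tx": 0.9, "ty": 1, "wz": -0.145, "hand": 50},
    {"tx": 0.9, "ty": 1, "wz": -0.145, "hand": 50},
    {"tx": 0.9, "ty": 1, "hand": 50},
    {"tx": 0.9, "ty": 1, "hand": 50},
    {"tx": 0.9, "ty": 1, "hand": 50},
    {"tx": 0.9, "ty": 1, "hand": 50},
    {"tx": 0.9, "ty": 1, "hand": 50},
    {"tx": 0.9, "ty": 1, "hand": 50},
    {"tx": 0.9, "ty": 1, "hand": 50},
    {"tx": 0.9, "ty": 1, "hand": 50},
    {"tx": 0.9, "ty": 1, "hand": 50},
    {"tx": 0.5, "ty": 1, "hand": 50},
  ],
)

```text
schema error: expected keys tx, ty, tz, wx, wy, wz, hand
```

>>> drive_tool(
  targets=[
    {"ty": 1, "hand": 50},
    {"ty": 1, "hand": 50},
    {"ty": 1, "hand": 50},
    {"ty": 1, "hand": 50},
    {"ty": 1, "hand": 50},
    {"ty": 1, "hand": 50},
    {"ty": 1, "hand": 50},
    {"ty": 1, "hand": 50},
    {"ty": 1, "hand": 50},
    {"ty": 1, "hand": 50},
    {"ty": 1, "hand": 50},
    {"ty": 1, "hand": 50},
  ],
)

```text
schema error: expected keys tx, ty, tz, wx, wy, wz, hand
```

All keys are needed in every row.

>>> drive_tool(
  targets=[
    {"tx": 0.9, "ty": 1, "tz": 0, "wx": 0, "wy": 0, "wz": -0.145, "hand": 50},
    {"tx": 0.9, "ty": 1, "tz": 0, "wx": 0, "wy": 0, "wz": -0.145, "hand": 50},
    {"tx": 0.9, "ty": 1, "tz": 0, "wx": 0, "wy": 0, "wz": 0, "hand": 50},
    {"tx": 0.9, "ty": 1, "tz": 0, "wx": 0, "wy": 0, "wz": 0, "hand": 50},
    {"tx": 0.9, "ty": 1, "tz": 0, "wx": 0, "wy": 0, "wz": 0, "hand": 50},
    {"tx": 0.9, "ty": 1, "tz": 0, "wx": 0, "wy": 0, "wz": 0, "hand": 50},
    {"tx": 0.9, "ty": 1, "tz": 0, "wx": 0, "wy": 0, "wz": 0, "hand": 50},
    {"tx": 0.9, "ty": 1, "tz": 0, "wx": 0, "wy": 0, "wz": 0, "hand": 50},
    {"tx": 0.9, "ty": 1, "tz": 0, "wx": 0, "wy": 0, "wz": 0, "hand": 50},
    {"tx": 0.9, "ty": 1, "tz": 0, "wx": 0, "wy": 0, "wz": 0, "hand": 50},
    {"tx": 0.9, "ty": 1, "tz": 0, "wx": 0, "wy": 0, "wz": 0, "hand": 50},
    {"tx": 0.5, "ty": 1, "tz": 0, "wx": 0, "wy": 0, "wz": 0, "hand": 50},
  ],
)

```text
t: 2.4
tool_pos: [0.5081, -0.1799, 0.2313]
orientation: [-0.0, 0.727, -0.687, 0.0]
ft_force: [-0.2, 0.1, -0.3]
finger_gap: 0.0503
```

>>> drive_tool(
  targets=[
    {"tx": 0, "ty": 1, "tz": 0, "wx": 0, "wy": 0, "wz": 0, "hand": 50},
    {"tx": 0, "ty": 1, "tz": 0, "wx": 0, "wy": 0, "wz": 0, "hand": 50},
    {"tx": 0, "ty": 1, "tz": 0, "wx": 0, "wy": 0, "wz": 0, "hand": 50},
    {"tx": 0, "ty": 1, "tz": 0, "wx": 0, "wy": 0, "wz": 0, "hand": 50},
    {"tx": 0, "ty": 1, "tz": 0, "wx": 0, "wy": 0, "wz": 0, "hand": 50},
    {"tx": 0, "ty": 1, "tz": 0, "wx": 0, "wy": 0, "wz": 0, "hand": 50},
    {"tx": 0, "ty": 1, "tz": 0, "wx": 0, "wy": 0, "wz": 0, "hand": 50},
    {"tx": 0, "ty": 1, "tz": 0, "wx": 0, "wy": 0, "wz": 0, "hand": 50},
    {"tx": 0, "ty": 1, "tz": 0, "wx": 0, "wy": 0, "wz": 0, "hand": 50},
    {"tx": 0, "ty": 1, "tz": 0, "wx": 0, "wy": 0, "wz": 0, "hand": 50},
    {"tx": 0, "ty": 1, "tz": 0, "wx": 0, "wy": 0, "wz": 0, "hand": 50},
    {"tx": 0, "ty": 1, "tz": 0, "wx": 0, "wy": 0, "wz": 0, "hand": 50},
  ],
)

```text
t: 3.9
tool_pos: [0.5069, 0.18, 0.2314]
orientation: [-0.0, 0.727, -0.687, 0.0]
ft_force: [-0.3, -1.0, 0.4]
finger_gap: 0.0499
```

>>> drive_tool(
  targets=[
    {"tx": 0, "ty": 1, "tz": 0, "wx": 0, "wy": 0, "wz": 0, "hand": 50},
    {"tx": 0, "ty": 1, "tz": 0, "wx": 0, "wy": 0, "wz": 0, "hand": 50},
    {"tx": 0, "ty": 1, "tz": -0.8, "wx": 0, "wy": 0, "wz": 0, "hand": 50},
    {"tx": 0, "ty": 0.7, "tz": -1, "wx": 0, "wy": 0, "wz": 0, "hand": 50},
    {"tx": 0, "ty": 0, "tz": -1, "wx": 0, "wy": 0, "wz": 0, "hand": 50},
    {"tx": 0, "ty": 0, "tz": -1, "wx": 0, "wy": 0, "wz": 0, "hand": 50},
    {"tx": 0, "ty": 0, "tz": -0.5, "wx": 0, "wy": 0, "wz": 0, "hand": 50},
    {"tx": 0, "ty": 0, "tz": 0, "wx": 0, "wy": 0, "wz": 0, "hand": 50},
  ],
)

```text
t: 4.9
tool_pos: [0.5066, 0.2898, 0.1016]
orientation: [0.001, 0.727, -0.687, -0.0]
ft_force: [0.6, -0.2, -0.1]
finger_gap: 0.0498
```

```bash
python3 - <<'E'
from h import *
print(readout.read_state()['tool_pos'],readout.read_state()['q'])
ps={n:optics.grab_frame(n) for n in('top','side')}
a=cv2.resize(ps['top']['img'][180:270,90:210],(400,300),interpolation=cv2.INTER_CUBIC)
b=cv2.resize(ps['side']['img'][210:330,170:330],(400,300),interpolation=cv2.INTER_CUBIC)
cv2.imwrite('pics/p1.png',np.hstack([a,b]))
t=readout.read_state()['tool_pos']
for n in ps: print(n, proj(ps[n],t), proj(ps[n],[.5062,.2909,.08]))
E
```

```text
[0.5065757  0.28976694 0.10163663] [ 4.99935099e-01  4.42354298e-01  1.72525345e+00 -1.25349060e-04
  9.75867685e-01  2.01506806e+00]
top (np.float64(214.07632889667335), np.float64(144.86009697651866)) (np.float64(214.97621004258173), np.float64(147.3084843072315))
side (np.float64(276.1168416217006), np.float64(234.9674633554057)) (np.float64(281.4700025212232), np.float64(235.96727643719547))
```

View pics/p1.png

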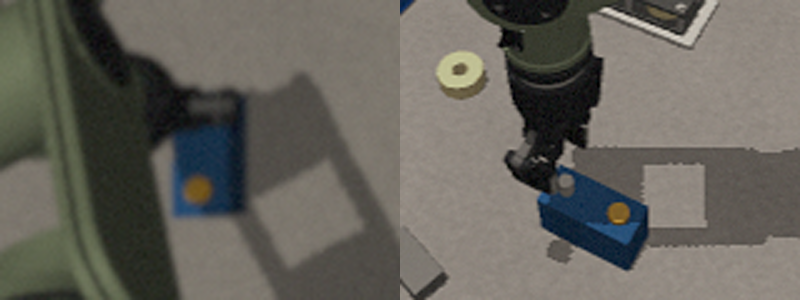

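>>> drive_tool(
  targets=[
    {"tx": 0, "ty": 0.03, "tz": -0.6, "wx": 0, "wy": 0, "wz": 0, "hand": 50},
    {"tx": 0, "ty": 0, "tz": -0.65, "wx": 0, "wy": 0, "wz": 0, "hand": 50},
    {"tx": 0, "ty": 0, "tz": 0, "wx": 0, "wy": 0, "wz": 0, "hand": 50},
    {"tx": 0, "ty": 0, "tz": 0, "wx": 0, "wy": 0, "wz": 0, "hand": 10},
    {"tx": 0, "ty": 0, "tz": 0, "wx": 0, "wy": 0, "wz": 0, "hand": 10},
    {"tx": 0, "ty": 0, "tz": 0, "wx": 0, "wy": 0, "wz": 0, "hand": 10},
    {"tx": 0, "ty": 0, "tz": 0, "wx": 0, "wy": 0, "wz": 0, "hand": 10},
    {"tx": 0, "ty": 0, "tz": 0, "wx": 0, "wy": 0, "wz": 0, "hand": 10},
  ],
  newtons=40,
)

```text
t: 6.0
tool_pos: [0.5077, 0.2913, 0.0663]
orientation: [-0.001, 0.727, -0.687, 0.0]
ft_force: [-1.2, 0.1, 6.3]
finger_gap: 0.0136
```

```bash
cat > look.py <<'E'
from h import *
import sys
name=sys.argv[1]; n=sys.argv[2]; r0,r1,c0,c1=map(int,sys.argv[3:7])
p=optics.grab_frame(n); s=readout.read_state(); print(s['tool_pos'],s['ft_force'],s['finger_gap'])
k=min(780/(c1-c0),580/(r1-r0))
cv2.imwrite(f'pics/{name}.png',cv2.resize(p['img'][r0:r1,c0:c1],None,fx=k,fy=k,interpolation=cv2.INTER_CUBIC))
E
python3 look.py p2 side 240 320 190 290
```

```text
[0.50772168 0.29132589 0.06624332] [-0.49054326 -0.69284677  6.21303403] 0.014020578776664924
```

View pics/p2.png

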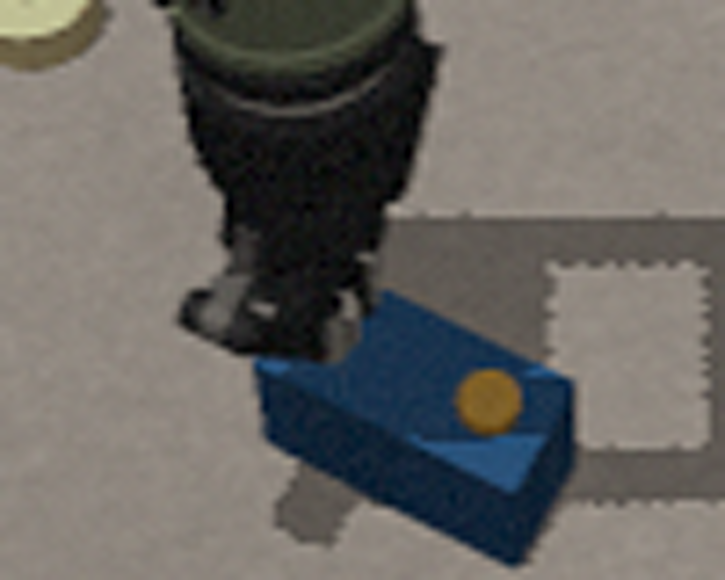

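>>> drive_tool(
  targets=[
    {"tx": 0, "ty": 0, "tz": 0, "wx": 0, "wy": 0, "wz": 0, "hand": 10},
    {"tx": 0, "ty": 0, "tz": 0.2, "wx": 0, "wy": 0, "wz": 0, "hand": 10},
    {"tx": 0, "ty": 0, "tz": 0.2, "wx": 0, "wy": 0, "wz": 0, "hand": 10},
    {"tx": 0, "ty": 0, "tz": 0.6, "wx": 0, "wy": 0, "wz": 0, "hand": 10},
    {"tx": 0, "ty": 0, "tz": 0, "wx": 0, "wy": 0, "wz": 0, "hand": 10},
  ],
  newtons=60,
)

```text
t: 6.68
tool_pos: [0.5077, 0.2914, 0.0961]
orientation: [-0.001, 0.727, -0.687, 0.0]
ft_force: [0.3, -0.0, -0.8]
finger_gap: 0.0129
```

```bash
python3 look.py p3 side 240 320 190 290
```

```text
[0.50703    0.29100386 0.09516855] [ 0.22028739  0.05375397 -0.77604079] 0.013425523993672327
```

View pics/p3.png

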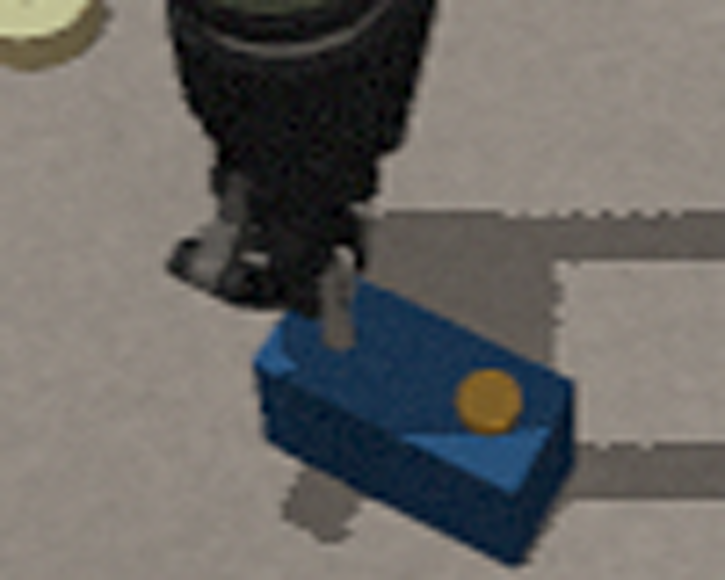

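>>> drive_tool(
  targets=[
    {"tx": 0, "ty": 0, "tz": 0.8, "wx": 0, "wy": 0, "wz": 0, "hand": 10},
    {"tx": 0, "ty": 0, "tz": 1, "wx": 0, "wy": 0, "wz": 0, "hand": 10},
    {"tx": 0, "ty": 0, "tz": 0.9, "wx": 0, "wy": 0, "wz": 0, "hand": 10},
    {"tx": 0.2, "ty": -0.6, "tz": 0.5, "wx": 0, "wy": 0, "wz": 0, "hand": 10},
    {"tx": 0.2, "ty": -0.9, "tz": 0, "wx": 0, "wy": 0, "wz": 0, "hand": 10},
    {"tx": 0.2, "ty": -1, "tz": 0, "wx": 0, "wy": 0, "wz": 0, "hand": 10},
    {"tx": 0.2, "ty": -1, "tz": 0, "wx": 0, "wy": 0, "wz": 0, "hand": 10},
    {"tx": 0.2, "ty": -1, "tz": 0, "wx": 0, "wy": 0, "wz": 0, "hand": 10},
    {"tx": 0.2, "ty": -1, "tz": 0, "wx": 0, "wy": 0, "wz": 0, "hand": 10},
    {"tx": 0.2, "ty": -1, "tz": 0, "wx": 0, "wy": 0, "wz": 0, "hand": 10},
    {"tx": 0.2, "ty": -1, "tz": 0, "wx": 0, "wy": 0, "wz": 0, "hand": 10},
    {"tx": 0.07, "ty": -1, "tz": 0, "wx": 0, "wy": 0, "wz": 0, "hand": 10},
  ],
)

```text
t: 8.22
tool_pos: [0.5564, 0.0336, 0.1897]
orientation: [0.001, 0.726, -0.687, -0.001]
ft_force: [0.9, -0.6, -1.3]
finger_gap: 0.0133
```

>>> drive_tool(
  targets=[
    {"tx": 0, "ty": -0.9, "tz": 0, "wx": 0, "wy": 0, "wz": 0, "hand": 10},
    {"tx": 0, "ty": -0.6, "tz": -0.5, "wx": 0, "wy": 0, "wz": 0, "hand": 10},
    {"tx": 0, "ty": 0, "tz": -0.8, "wx": 0, "wy": 0, "wz": 0, "hand": 10},
    {"tx": 0, "ty": 0, "tz": -0.3, "wx": 0, "wy": 0, "wz": 0, "hand": 10},
    {"tx": 0, "ty": 0, "tz": 0, "wx": 0, "wy": 0, "wz": 0, "hand": 10},
    {"tx": 0, "ty": 0, "tz": 0, "wx": 0, "wy": 0, "wz": 0, "hand": 10},
  ],
)

```text
t: 8.98
tool_pos: [0.5574, -0.0089, 0.1433]
orientation: [-0.0, 0.727, -0.687, 0.0]
ft_force: [0.1, 0.2, -0.7]
finger_gap: 0.013
```

```bash
python3 look.py p4 side 140 230 220 340; python3 look.py p5 top 150 230 210 310
```

```text
[ 0.55755117 -0.00887324  0.14352881] [-0.29441126  0.61630511 -0.59226723] 0.01338512728821598
[ 0.55753782 -0.00885232  0.14360677] [ 0.71703106  0.2215872  -1.07313894] 0.013206117356680005
```

View pics/p4.png

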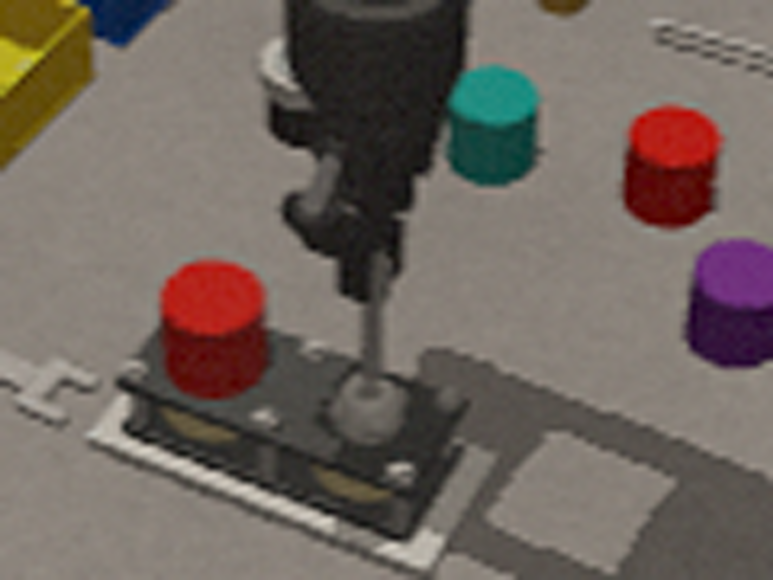

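View pics/p5.png

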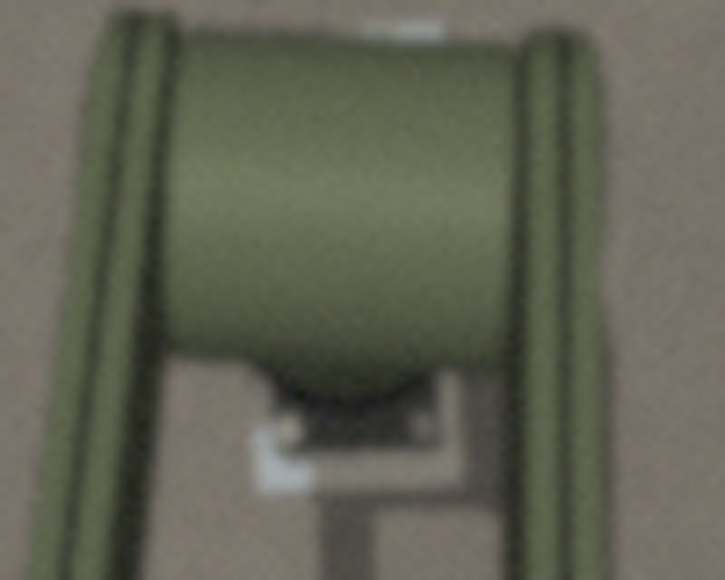

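```bash
cat > m1.py <<'E'
from h import *
import pickle
np.set_printoptions(precision=4,suppress=True)
f=pickle.load(open('f0.pkl','rb'))
def topc(p,b,lo,hi):
    r0,r1,c0,c1=b; P=cloud(p)[r0:r1,c0:c1]; m=(P[...,2]>lo)&(P[...,2]<hi); q=P[m]; 
    e,_=cv2.minEnclosingCircle(q[:,:2].astype(np.float32)); return q.mean(0),e,_,m.sum()
print('fix top',topc(f['top'],(150,182,243,273),.094,.1))
print('fix side',topc(f['side'],(175,205,240,265),.0945,.1))
print('cap side',topc(f['side'],(150,172,312,336),.0445,.05))
print('cap top',topc(f['top'],(200,228,338,368),.044,.05))
print('boss side',topc(f['side'],(190,214,265,292),.0685,.08))
p=optics.grab_frame('side'); P=cloud(p)
tp=readout.read_state()['tool_pos']
r0,r1,c0,c1=180,200,270,286
for r in range(r0,r1):
    print(r,[f"{P[r,c,0]:.3f},{P[r,c,1]:.3f},{P[r,c,2]:.3f}" for c in range(274,284)])
print(p['img'][185:198,272:284].mean(-1).astype(int))
print(tp)
E
python3 m1.py
```

```text
fix top (array([ 0.6437, -0.007 ,  0.097 ]), (0.6441166996955872, -0.007083697244524956), 0.02566307783126831, np.int64(242))
fix side (array([ 0.6398, -0.0039,  0.097 ]), (0.6405458450317383, -0.004600316286087036), 0.025684164837002754, np.int64(144))
cap side (array([ 0.5151, -0.2778,  0.0469]), (0.5156903862953186, -0.2794684171676636), 0.026033969596028328, np.int64(94))
cap top (array([ 0.5183, -0.2813,  0.047 ]), (0.5190089344978333, -0.2812923491001129), 0.025431599467992783, np.int64(231))
boss side (array([ 0.5565, -0.0083,  0.0702]), (0.5552259087562561, -0.008267607539892197), 0.013170662336051464, np.int64(24))
180 ['0.545,0.033,0.198', '0.543,0.030,0.197', '0.543,0.024,0.192', '0.548,0.009,0.177', '0.548,0.004,0.173', '0.545,0.003,0.173', '0.550,-0.012,0.158', '0.548,-0.014,0.158', '0.546,-0.017,0.156', '0.617,-0.162,0.001']
181 ['0.556,0.013,0.172', '0.554,0.010,0.171', '0.542,0.026,0.190', '0.548,0.009,0.173', '0.547,0.005,0.170', '0.544,0.004,0.170', '0.548,-0.008,0.159', '0.549,-0.017,0.151', '0.546,-0.018,0.151', '0.615,-0.159,-0.000']
182 ['0.557,0.011,0.166', '0.
[... 4024 characters left out ...]
40,0.050']
[[111  29  26  28  22  50  69  60  90 130 126 125]
 [130 124  92  40  33  50  69  81 114 127 126 126]
 [130 130 135 124  86  71  71 107 130 126 128 126]
 [132 128 131 120  87  68  77 107 131 128 125 129]
 [128 129 128 119  88  69  73 107 132 131 128 127]
 [128 128 129 119  89  68  76 106 133 129 129 130]
 [131 130 126 121  87  68  75 102 130 130 131 128]
 [132 131 132 118  86  68  72 105 131 129 125 123]
 [129 131 132 117  75  70  73 104 130 130 126 126]
 [123 130 135 121  74  72  76 105 130 129 130 129]
 [ 70  74 102 107  78  68  73 107 126 128 125 129]
 [ 75  73  63  46  64  71  87 115 130 131 128 131]
 [ 77  64  41  51  61  72  74  89 119 131 129 131]]
[ 0.5575 -0.0089  0.1436]
```

```bash
python3 - <<'E'
from h import *
import pickle
f=pickle.load(open('f0.pkl','rb')); p=f['side']
for z in(.067,.083,.1,.12): print(z,proj(p,[.5562,-.009,z]),proj(p,[.5582,-.009,z]),proj(p,[.5562,-.007,z]))
g=p['img'][188:214,264:294].mean(-1).astype(int)
print('      ',np.arange(264,294)); 
for i,r in enumerate(g): print(188+i,r)
E
```

```text
0.067 (np.float64(201.24716614893177), np.float64(277.0602275294582)) (np.float64(201.00663448013668), np.float64(276.49254100031754)) (np.float64(201.66133721066964), np.float64(276.74201723332754))
0.083 (np.float64(197.68616207937626), np.float64(277.1453388428975)) (np.float64(197.44554264619748), np.float64(276.5715716492979)) (np.float64(198.10084936082183), np.float64(276.8238399382335))
0.1 (np.float64(193.81881567456128), np.float64(277.2377720234301)) (np.float64(193.57815955229069), np.float64(276.6573997632639)) (np.float64(194.23397115262776), np.float64(276.9127037254108))
0.12 (np.float64(189.15450140554034), np.float64(277.3492534780918)) (np.float64(188.91388223996603), np.float64(276.76091320245797)) (np.float64(189.5700935217279), np.float64(277.0198831623879))
       [264 265 266 267 268 269 270 271 272 273 274 275 276 277 278 279 280 281
 282 283 284 285 286 287 288 289 290 291 292 293]
188 [121 124 121 121 124 124 124 126 125 120 121 120 117 122 120 123 122 119
 115 119 125 121 119 120 121 119 121 117 119 122]
189 [124 127 123 122 121 123 124 121 124 124 120 121
[... 2422 characters left out ...]
 70  53  60  69
  67  65  66  67  71  65  46  53 126 157 130 118]
209 [ 33  46  61  69  66  69  69  67  65  66  67  62  64  67  61  51  68  67
  67  63  61  66  67  56  50  63  48  47 129 172]
210 [ 42  35  31  44  52  62  69  69  67  67  67  68  68  66  65  69  66  68
  64  66  67  68  63  51  52  63  44  61 134 174]
211 [ 40  45  38  33  29  35  44  63  68  69  68  65  67  64  64  66  63  89
 106  81  66  64  58  32  41  42  41  80 141 170]
212 [ 48  47  47  43  56  56  32  26  28  46  62  71  67  65  66  62 115 155
 154 142 101  61  44  38  38  30  58 134 173 171]
213 [ 42  39  39  42  51  63  76  76  57  35  24  43  64  68  66  63 100 118
  87  82  80  47  33  43  37  50 131 173 166 167]
```

>>> drive_tool(
  targets=[
    {"tx": 0, "ty": 0, "tz": -0.25, "wx": 0, "wy": 0, "wz": 0, "hand": 10},
    {"tx": 0, "ty": 0, "tz": -0.15, "wx": 0, "wy": 0, "wz": 0, "hand": 10},
    {"tx": 0, "ty": 0, "tz": -0.15, "wx": 0, "wy": 0, "wz": 0, "hand": 10},
    {"tx": 0, "ty": 0, "tz": -0.15, "wx": 0, "wy": 0, "wz": 0, "hand": 10},
    {"tx": 0, "ty": 0, "tz": -0.15, "wx": 0, "wy": 0, "wz": 0, "hand": 10},
    {"tx": 0, "ty": 0, "tz": 0, "wx": 0, "wy": 0, "wz": 0, "hand": 10},
  ],
)

```text
t: 9.88
tool_pos: [0.5571, -0.0093, 0.1169]
orientation: [0.0, 0.727, -0.687, 0.0]
ft_force: [1.8, -3.0, -1.9]
finger_gap: 0.0127
```

>>> drive_tool(
  targets=[
    {"tx": 0.02, "ty": -0.03, "tz": -0.15, "wx": 0, "wy": 0, "wz": 0, "hand": 10},
    {"tx": 0, "ty": 0, "tz": -0.2, "wx": 0, "wy": 0, "wz": 0, "hand": 10},
    {"tx": 0, "ty": 0, "tz": -0.2, "wx": 0, "wy": 0, "wz": 0, "hand": 10},
    {"tx": 0, "ty": 0, "tz": -0.2, "wx": 0, "wy": 0, "wz": 0, "hand": 10},
    {"tx": 0, "ty": 0, "tz": -0.2, "wx": 0, "wy": 0, "wz": 0, "hand": 10},
    {"tx": 0, "ty": 0, "tz": -0.2, "wx": 0, "wy": 0, "wz": 0, "hand": 10},
    {"tx": 0, "ty": 0, "tz": 0, "wx": 0, "wy": 0, "wz": 0, "hand": 10},
  ],
)

```text
t: 10.75
tool_pos: [0.5579, -0.0101, 0.0823]
orientation: [-0.0, 0.727, -0.687, 0.0]
ft_force: [3.9, -1.5, -2.1]
finger_gap: 0.0133
```

>>> drive_tool(
  targets=[
    {"tx": 0.03, "ty": -0.01, "tz": -0.1, "wx": 0, "wy": 0, "wz": 0, "hand": 10},
    {"tx": 0, "ty": 0, "tz": -0.1, "wx": 0, "wy": 0, "wz": 0, "hand": 10},
    {"tx": 0, "ty": 0, "tz": 0, "wx": 0, "wy": 0, "wz": 0, "hand": 10},
  ],
)

```text
t: 11.12
tool_pos: [0.5583, -0.0102, 0.0766]
orientation: [0.0, 0.727, -0.687, -0.0]
ft_force: [1.4, 0.4, -2.1]
finger_gap: 0.0128
```

>>> drive_tool(
  targets=[
    {"tx": 0, "ty": 0, "tz": 0, "wx": 0, "wy": 0, "wz": 0, "hand": 40},
    {"tx": 0, "ty": 0, "tz": 0, "wx": 0, "wy": 0, "wz": 0, "hand": 40},
    {"tx": 0, "ty": 0, "tz": 0, "wx": 0, "wy": 0, "wz": 0, "hand": 40},
    {"tx": 0, "ty": 0, "tz": 0, "wx": 0, "wy": 0, "wz": 0, "hand": 40},
    {"tx": 0, "ty": 0, "tz": 0.7, "wx": 0, "wy": 0, "wz": 0, "hand": 40},
    {"tx": 0, "ty": 0, "tz": 1, "wx": 0, "wy": 0, "wz": 0, "hand": 40},
    {"tx": 0, "ty": -0.6, "tz": 1, "wx": 0, "wy": 0, "wz": 0, "hand": 80},
    {"tx": -0.2, "ty": -1, "tz": 0, "wx": 0, "wy": 0, "wz": 0, "hand": 80},
    {"tx": -0.2, "ty": -1, "tz": 0, "wx": 0, "wy": 0, "wz": 0, "hand": 80},
    {"tx": -0.2, "ty": -1, "tz": 0, "wx": 0, "wy": 0, "wz": 0, "hand": 80},
    {"tx": -0.2, "ty": -1, "tz": 0, "wx": 0, "wy": 0, "wz": 0, "hand": 80},
    {"tx": -0.2, "ty": -1, "tz": 0, "wx": 0, "wy": 0, "wz": 0, "hand": 80},
  ],
)

```text
t: 12.62
tool_pos: [0.5281, -0.1792, 0.1578]
orientation: [0.0, 0.727, -0.687, -0.0]
ft_force: [0.4, 0.3, 0.2]
finger_gap: 0.08
```

```bash
cat > m2.py <<'E'
from h import *
from seg import *
from m1f import topc
np.set_printoptions(precision=4,suppress=True)
s=readout.read_state(); print(s['tool_pos'],s['q'])
ps={n:optics.grab_frame(n) for n in('top','side')}
for n,b in(('top',(185,208,246,270)),('side',(185,214,264,292))): print(n,topc(ps[n],b,.083,.1))
for n,b in(('top',(200,228,338,368)),('side',(150,172,312,336))): print('cap',n,topc(ps[n],b,.0445,.05))
a=[cv2.resize(ps['top']['img'][140:260,220:380],(400,300),interpolation=cv2.INTER_CUBIC),cv2.resize(ps['side']['img'][140:230,240:360],(400,300),interpolation=cv2.INTER_CUBIC)]
cv2.imwrite('pics/p6.png',np.hstack(a))
E
sed -n '/^def topc/,/return/p' m1.py | (echo 'from h import *'; cat) > m1f.py; python3 m2.py
```

```text
[ 0.5281 -0.1792  0.1578] [-0.3477  0.3494  1.7162 -0.      1.0762  1.1674]
top (array([ 0.559 , -0.0112,  0.0898]), (0.5589318871498108, -0.010863126255571842), 0.007928451523184776, np.int64(28))
side (array([ 0.5552, -0.0082,  0.0886]), (0.5550652146339417, -0.009230210445821285), 0.007835901342332363, np.int64(21))
cap top (array([ 0.5001, -0.279 ,  0.0466]), (0.5019699931144714, -0.27891743183135986), 0.01862538419663906, np.int64(30))
cap side (array([ 0.5146, -0.2782,  0.0467]), (0.5143277645111084, -0.27950525283813477), 0.025400513783097267, np.int64(96))
```

View pics/p6.png

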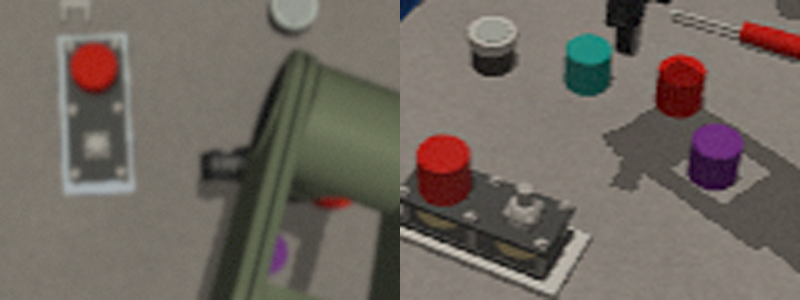

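>>> drive_tool(
  targets=[
    {"tx": -0.16, "ty": -1, "tz": 0, "wx": 0, "wy": 0, "wz": 0, "hand": 80},
    {"tx": -0.2, "ty": -1, "tz": 0, "wx": 0, "wy": 0, "wz": 0, "hand": 80},
    {"tx": 0, "ty": -0.9, "tz": 0, "wx": 0, "wy": 0, "wz": 0, "hand": 80},
    {"tx": 0, "ty": -0.47, "tz": -0.4, "wx": 0, "wy": 0, "wz": 0, "hand": 80},
    {"tx": 0, "ty": 0, "tz": -0.9, "wx": 0, "wy": 0, "wz": 0, "hand": 80},
    {"tx": 0, "ty": 0, "tz": -0.9, "wx": 0, "wy": 0, "wz": 0, "hand": 80},
    {"tx": 0, "ty": 0, "tz": 0, "wx": 0, "wy": 0, "wz": 0, "hand": 80},
  ],
)

```text
t: 13.6
tool_pos: [0.5161, -0.2776, 0.0891]
orientation: [0.001, 0.727, -0.687, -0.003]
ft_force: [-0.1, -0.2, -0.0]
finger_gap: 0.0797
```

```bash
python3 look.py p7 side 120 200 270 370
```

```text
[ 0.51726224 -0.27831858  0.09078049] [ 1.09569071 -0.48133024  0.93649206] 0.07949706141290562
```

View pics/p7.png

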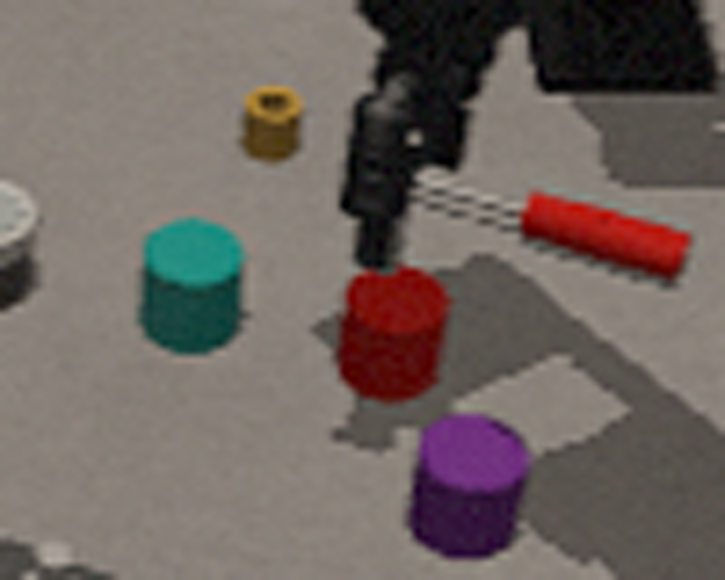

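>>> drive_tool(
  targets=[
    {"tx": 0, "ty": -0.06, "tz": -0.8, "wx": 0, "wy": 0, "wz": 0, "hand": 80},
    {"tx": 0, "ty": 0, "tz": -0.9, "wx": 0, "wy": 0, "wz": 0, "hand": 80},
    {"tx": 0, "ty": 0, "tz": -0.6, "wx": 0, "wy": 0, "wz": 0, "hand": 80},
    {"tx": 0, "ty": 0, "tz": -0.25, "wx": 0, "wy": 0, "wz": 0, "hand": 80},
    {"tx": 0, "ty": 0, "tz": 0, "wx": 0, "wy": 0, "wz": 0, "hand": 46},
    {"tx": 0, "ty": 0, "tz": 0, "wx": 0, "wy": 0, "wz": 0, "hand": 46},
    {"tx": 0, "ty": 0, "tz": 0, "wx": 0, "wy": 0, "wz": 0, "hand": 46},
    {"tx": 0, "ty": 0, "tz": 0, "wx": 0, "wy": 0, "wz": 0, "hand": 46},
    {"tx": 0, "ty": 0, "tz": 0, "wx": 0, "wy": 0, "wz": 0, "hand": 46},
  ],
  newtons=70,
)

```text
t: 14.78
tool_pos: [0.5189, -0.2817, 0.0169]
orientation: [-0.0, 0.727, -0.687, 0.002]
ft_force: [0.5, 0.4, 6.3]
finger_gap: 0.0496
```

>>> drive_tool(
  targets=[
    {"tx": 0, "ty": 0, "tz": 0.2, "wx": 0, "wy": 0, "wz": 0, "hand": 46},
    {"tx": 0, "ty": 0, "tz": 0.6, "wx": 0, "wy": 0, "wz": 0, "hand": 46},
    {"tx": 0, "ty": 0, "tz": 1, "wx": 0, "wy": 0, "wz": 0, "hand": 46},
    {"tx": 0, "ty": 0, "tz": 1, "wx": 0, "wy": 0, "wz": 0, "hand": 46},
    {"tx": 0, "ty": 0, "tz": 0.8, "wx": 0, "wy": 0, "wz": 0, "hand": 46},
    {"tx": 0, "ty": 0.4, "tz": 0.6, "wx": 0, "wy": 0, "wz": 0, "hand": 46},
    {"tx": 0.2, "ty": 0.9, "tz": 0.4, "wx": 0, "wy": 0, "wz": 0, "hand": 46},
    {"tx": 0.2, "ty": 1, "tz": 0, "wx": 0, "wy": 0, "wz": 0, "hand": 46},
    {"tx": 0.2, "ty": 1, "tz": 0, "wx": 0, "wy": 0, "wz": 0, "hand": 46},
    {"tx": 0.2, "ty": 1, "tz": 0, "wx": 0, "wy": 0, "wz": 0, "hand": 46},
    {"tx": 0.2, "ty": 1, "tz": 0, "wx": 0, "wy": 0, "wz": 0, "hand": 46},
    {"tx": 0.2, "ty": 0, "tz": 0, "wx": 0, "wy": 0, "wz": 0, "hand": 46},
  ],
)

```text
t: 16.27
tool_pos: [0.5532, -0.1198, 0.1532]
orientation: [0.0, 0.728, -0.686, -0.001]
ft_force: [0.0, -0.1, -1.0]
finger_gap: 0.0498
```

```bash
python3 look.py p8 side 110 230 240 400
```

```text
[ 0.55440737 -0.12114879  0.15328447] [ 1.32851287 -0.34133728 -0.20617995] 0.0496043341738237
```

View pics/p8.png

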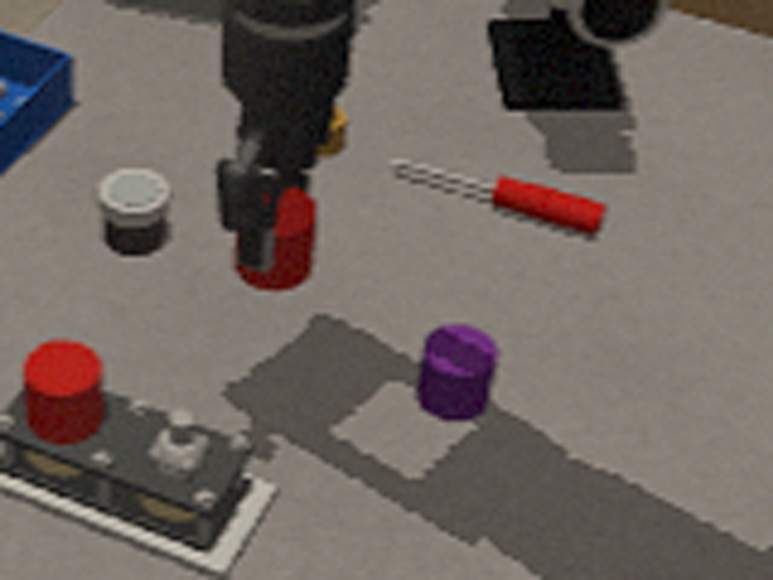

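>>> drive_tool(
  targets=[
    {"tx": 0.13, "ty": 1, "tz": 0, "wx": 0, "wy": 0, "wz": 0, "hand": 46},
    {"tx": 0, "ty": 1, "tz": 0, "wx": 0, "wy": 0, "wz": 0, "hand": 46},
    {"tx": 0, "ty": 1, "tz": 0, "wx": 0, "wy": 0, "wz": 0, "hand": 46},
    {"tx": 0, "ty": 0.68, "tz": -0.5, "wx": 0, "wy": 0, "wz": 0, "hand": 46},
    {"tx": 0, "ty": 0, "tz": -0.5, "wx": 0, "wy": 0, "wz": 0, "hand": 46},
    {"tx": 0, "ty": 0, "tz": 0, "wx": 0, "wy": 0, "wz": 0, "hand": 46},
    {"tx": 0, "ty": 0, "tz": 0, "wx": 0, "wy": 0, "wz": 0, "hand": 46},
  ],
)

```text
t: 17.2
tool_pos: [0.5577, -0.0128, 0.1231]
orientation: [0.0, 0.726, -0.687, 0.0]
ft_force: [1.4, 0.6, -0.6]
finger_gap: 0.0495
```

```bash
cat > m3.py <<'E'
from h import *
np.set_printoptions(precision=4,suppress=True)
s=readout.read_state(); print(s['tool_pos'],s['ft_force'],s['finger_gap'])
p=optics.grab_frame('side'); P=cloud(p); H=cv2.cvtColor(p['img'],cv2.COLOR_BGR2HSV)
m=((H[...,0]<8)|(H[...,0]>172))&(H[...,1]>150)
m[:, :262]=False; m[:,300:]=False; m[:160]=False;m[215:]=False
q=P[m]; print(m.sum(),np.quantile(q[:,2],[0,.02,.5,.98,1]))
zt=np.quantile(q[:,2],.9)
# fit cylinder r=.0255 to side pts
from scipy.optimize import least_squares
# camera horizontal position
def fit(q):
    f=lambda a: np.hypot(q[:,0]-a[0],q[:,1]-a[1])-.0255
    return least_squares(f,[.557,-.01],loss='soft_l1',f_scale=.001).x
sd=q[q[:,2]<zt-.006]; print('axis',fit(sd),len(sd)); 
for n,pt in(('boss',[.556,-.009,.09]),): print(proj(p,pt))
lo=np.median(q[:,2])
h1=sd[sd[:,2]<np.median(sd[:,2])]; h2=sd[sd[:,2]>=np.median(sd[:,2])]
print('lower',fit(h1),h1[:,2].mean(),'upper',fit(h2),h2[:,2].mean())
k=6; cv2.imwrite('pics/p9_%d.png'%int(s['t']*100),cv2.resize(p['img'][130:226,220:348],None,fx=k,fy=k,interpolation=cv2.INTER_CUBIC)); print('pics/p9_%d.png'%int(s['t']*100))
E
python3 m3.py
```

```text
[ 0.5577 -0.0128  0.1231] [ 1.4362  0.5558 -0.5563] 0.04954663866940782
191 [0.0516 0.1081 0.1487 0.2016 0.8715]
axis [ 0.5555 -0.013 ] 95
(np.float64(196.12842195757113), np.float64(277.24083685223474))
lower [ 0.5556 -0.0131] 0.11296765570992144 upper [ 0.5556 -0.0128] 0.1355983860250582
pics/p9_1720.png
```

View pics/p9_1720.png

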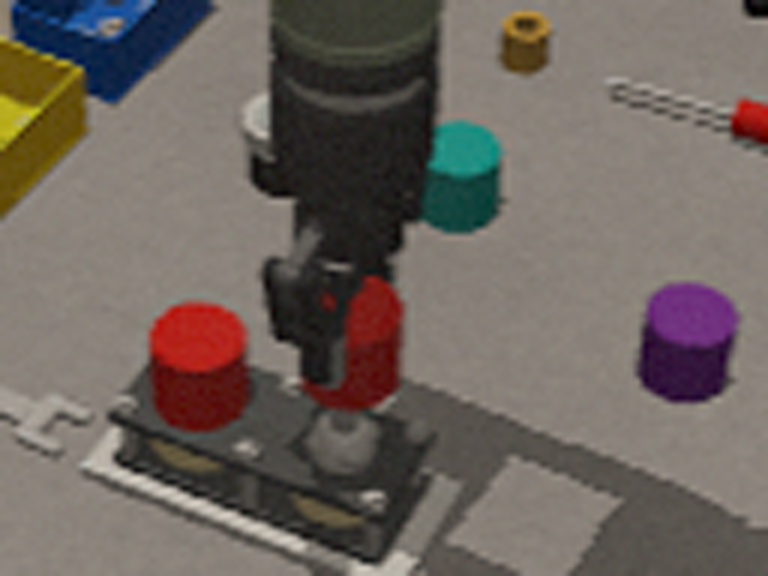

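```bash
python3 - <<'E'
from h import *
np.set_printoptions(precision=4,suppress=True)
p=optics.grab_frame('side'); P=cloud(p)
H=cv2.cvtColor(p['img'],cv2.COLOR_BGR2HSV); I=p['img'].astype(int)
for r in range(178,200): print(r,(I[r,264:292,2]-I[r,264:292,1]))
print(P[190,268:290]); 
# predicted silhouettes at rim for axis a
R=.0255
for a in([.5556,-.0130],[.5577,-.0128],[.5562,-.009]):
    th=np.linspace(0,2*np.pi,200); q=np.array([proj(p,[a[0]+R*np.cos(t),a[1]+R*np.sin(t),z]) for t in th for z in (.1062,.115)]); print(a,q[:,1].min(),q[:,1].max(),q[:,0].max())
E
```

```text
178 [ 1  6  3  4  4  3  3  0  0 12 15  0  3  2 -3 23 70 96 92 99 99 72 23  4
  8  9  7  6]
179 [  5   1   3   5   4   7   1   5  -1  28  58  36  -1   0  39  89  96 101
 100  93  97 104  37   2   7  10   8   9]
180 [  6   6   3   3   4   1   2   4   5  25  67  61  -2   5  62  99  97  96
 101  97  98  99  75  27   5   7   8   6]
181 [  6   3   1   3   6   2   8   4   4   2  12  21   0   2  62  97  91  96
  90 100  95 102  76  22   6   8   7   9]
182 [ 7  1  3  4  3  8  1  3  2 -1  1  0 -5 40 83 97 93 96 96 94 96 95 73 25
  3  7  8  8]
183 [  8   3   6  -1  -2   2   6   2  -1   2   1   5  -1  40  88  97  96  99
 100  98 104  95  67  24   3   5   6   7]
184 [ 7  6  5  1  3  2  0  0  5  3  3  0 -6 57 97 95 93 95 97 95 99 97 54 18
  8  7  8  8]
185 [  6   7   2   4   2   2   1   3   4   3   1   1   0  61 102  95  96 100
  95  99  93  77  40  18   7   8   9   9]
186 [  8   9   0   3   4   2   1  -1   6  -1   0  -1  -1  45 100 100  96  97
  90  80  67  67  30  11   6   9   8   8]
187 [ 9  9  9  9  7  8 -3  9  0  3  1  2  0 31 83 82 72 73 63 56 65 67 33 12
  8  7  8  6]
188 [ 5  7  9  8  8  6
[... 1183 characters left out ...]
5547  0.0258  0.1479]
 [ 0.5523  0.0244  0.1479]
 [ 0.5482  0.0259  0.1513]
 [ 0.5488  0.0188  0.1447]
 [ 0.5449  0.02    0.1478]
 [ 0.5456  0.0127  0.1409]
 [ 0.5439  0.0098  0.1393]
 [ 0.5413  0.0085  0.1395]
 [ 0.5394  0.0059  0.1382]
 [ 0.5374  0.0036  0.1371]
 [ 0.535   0.002   0.1369]
 [ 0.5325  0.0005  0.1369]
 [ 0.5325 -0.006   0.1312]
 [ 0.5303 -0.008   0.1306]
 [ 0.5299 -0.0137  0.1257]
 [ 0.5802 -0.1235  0.0032]
 [ 0.5786 -0.1282 -0.0002]
 [ 0.575  -0.1285  0.0014]]
[0.5556, -0.013] 269.60208888781597 286.71439045082866 197.8241799411893
[0.5577, -0.0128] 268.96343449348717 286.060477151862 197.60632262701694
[0.5562, -0.009] 268.75843212077336 285.90040725055053 198.6055584847335
```

>>> drive_tool(
  targets=[
    {"tx": 0, "ty": 0.11, "tz": 0, "wx": 0, "wy": 0, "wz": 0, "hand": 46},
    {"tx": 0, "ty": 0, "tz": -0.3, "wx": 0, "wy": 0, "wz": 0, "hand": 46},
    {"tx": 0, "ty": 0, "tz": -0.3, "wx": 0, "wy": 0, "wz": 0, "hand": 46},
    {"tx": 0, "ty": 0, "tz": -0.3, "wx": 0, "wy": 0, "wz": 0, "hand": 46},
    {"tx": 0, "ty": 0, "tz": -0.15, "wx": 0, "wy": 0, "wz": 0, "hand": 46},
    {"tx": 0, "ty": 0, "tz": 0, "wx": 0, "wy": 0, "wz": 0, "hand": 46},
  ],
)

```text
t: 18.05
tool_pos: [0.5573, -0.0085, 0.0913]
orientation: [0.0, 0.727, -0.687, -0.0]
ft_force: [0.3, -0.7, -1.2]
finger_gap: 0.0498
```

```bash
python3 m3.py
```

```text
[ 0.5573 -0.0085  0.0913] [ 0.3042 -0.737  -1.2451] 0.04976654806382603
192 [0.0516 0.0759 0.1139 0.1685 0.8715]
axis [ 0.5547 -0.0089] 100
(np.float64(196.12842195757113), np.float64(277.24083685223474))
lower [ 0.5546 -0.0089] 0.08163727028314716 upper [ 0.5549 -0.0086] 0.1046230729556949
pics/p9_1805.png
```

>>> drive_tool(
  targets=[
    {"tx": 0.03, "ty": -0.02, "tz": -0.1, "wx": 0, "wy": 0, "wz": 0, "hand": 46},
    {"tx": 0, "ty": 0, "tz": -0.1, "wx": 0, "wy": 0, "wz": 0, "hand": 46},
    {"tx": 0, "ty": 0, "tz": -0.1, "wx": 0, "wy": 0, "wz": 0, "hand": 46},
    {"tx": 0, "ty": 0, "tz": 0, "wx": 0, "wy": 0, "wz": 0, "hand": 46},
  ],
)

```text
t: 18.6
tool_pos: [0.5583, -0.0091, 0.0825]
orientation: [0.0, 0.727, -0.687, -0.0]
ft_force: [-0.8, 0.1, -0.0]
finger_gap: 0.0497
```

>>> drive_tool(
  targets=[
    {"tx": 0, "ty": 0, "tz": 0, "wx": 0, "wy": 0, "wz": 0, "hand": 46},
    {"tx": 0, "ty": 0, "tz": -0.07, "wx": 0, "wy": 0, "wz": 0, "hand": 46},
    {"tx": 0, "ty": 0, "tz": -0.07, "wx": 0, "wy": 0, "wz": 0, "hand": 46},
    {"tx": 0, "ty": 0, "tz": 0, "wx": 0, "wy": 0, "wz": 0, "hand": 46},
  ],
  newtons=90,
)

```text
t: 19.1
tool_pos: [0.5596, -0.0098, 0.0795]
orientation: [-0.0, 0.727, -0.687, 0.002]
ft_force: [0.5, -2.9, 3.6]
finger_gap: 0.049
```

>>> drive_tool(
  targets=[
    {"tx": 0, "ty": -0.02, "tz": -0.08, "wx": 0, "wy": 0, "wz": 0, "hand": 46},
    {"tx": 0, "ty": 0, "tz": -0.08, "wx": 0, "wy": 0, "wz": 0, "hand": 46},
    {"tx": 0, "ty": 0, "tz": 0, "wx": 0, "wy": 0, "wz": 0, "hand": 46},
  ],
)

```text
t: 19.48
tool_pos: [0.5595, -0.0099, 0.0742]
orientation: [-0.001, 0.727, -0.687, 0.001]
ft_force: [2.9, -0.9, 1.6]
finger_gap: 0.0493
```

>>> drive_tool(
  targets=[
    {"tx": 0.02, "ty": 0, "tz": -0.08, "wx": 0, "wy": 0, "wz": 0, "hand": 46},
    {"tx": 0, "ty": 0, "tz": -0.08, "wx": 0, "wy": 0, "wz": 0, "hand": 46},
    {"tx": 0, "ty": 0, "tz": 0, "wx": 0, "wy": 0, "wz": 0, "hand": 46},
  ],
)

```text
t: 19.85
tool_pos: [0.5587, -0.0096, 0.0682]
orientation: [0.0, 0.727, -0.687, -0.001]
ft_force: [1.7, -1.6, -2.7]
finger_gap: 0.049
```

```bash
python3 m3.py
```

```text
[ 0.5587 -0.0096  0.0682] [ 1.7057 -1.6105 -2.7071] 0.04896809984276645
187 [0.0508 0.0536 0.0937 0.1362 0.1558]
axis [ 0.5565 -0.0094] 95
(np.float64(196.12842195757113), np.float64(277.24083685223474))
lower [ 0.5563 -0.0096] 0.059679176642220985 upper [ 0.5568 -0.0088] 0.0811512488493396
pics/p9_1985.png
```

>>> drive_tool(
  targets=[
    {"tx": 0, "ty": 0, "tz": -0.05, "wx": 0, "wy": 0, "wz": 0, "hand": 46},
    {"tx": 0, "ty": 0, "tz": 0, "wx": 0, "wy": 0, "wz": 0, "hand": 46},
    {"tx": 0, "ty": 0, "tz": 0, "wx": 0, "wy": 0, "wz": 0, "hand": 46},
  ],
)

```text
t: 20.27
tool_pos: [0.5588, -0.0095, 0.0675]
orientation: [0.0, 0.727, -0.687, -0.0]
ft_force: [0.0, -0.6, -0.6]
finger_gap: 0.0491
```

>>> drive_tool(
  targets=[
    {"tx": 0, "ty": 0, "tz": -0.06, "wx": 0, "wy": 0, "wz": 0, "hand": 46},
    {"tx": 0, "ty": 0, "tz": 0, "wx": 0, "wy": 0, "wz": 0, "hand": 46},
    {"tx": 0, "ty": 0, "tz": 0, "wx": 0, "wy": 0, "wz": 0, "hand": 46},
  ],
)

```text
t: 20.65
tool_pos: [0.559, -0.0095, 0.067]
orientation: [-0.0, 0.727, -0.687, 0.0]
ft_force: [-1.4, -0.0, 7.1]
finger_gap: 0.0494
```

>>> drive_tool(
  targets=[
    {"tx": 0, "ty": 0, "tz": -0.05, "wx": 0, "wy": 0, "wz": 0, "hand": 46},
    {"tx": 0, "ty": 0, "tz": -0.04, "wx": 0, "wy": 0, "wz": 0, "hand": 46},
    {"tx": 0, "ty": 0, "tz": 0, "wx": 0, "wy": 0, "wz": 0, "hand": 46},
    {"tx": 0, "ty": 0, "tz": 0, "wx": 0, "wy": 0, "wz": 0, "hand": 46},
  ],
)

```text
t: 21.15
tool_pos: [0.559, -0.0095, 0.0669]
orientation: [-0.001, 0.727, -0.687, 0.001]
ft_force: [-6.1, 0.3, 25.6]
finger_gap: 0.0493
```

```bash
python3 m3.py
```

```text
[ 0.559  -0.0095  0.0669] [-6.0875  0.3114 25.6157] 0.04928223989926536
185 [0.0497 0.0518 0.093  0.1464 0.8715]
axis [ 0.5569 -0.0092] 94
(np.float64(196.12842195757113), np.float64(277.24083685223474))
lower [ 0.5568 -0.0095] 0.05815477600672242 upper [ 0.5574 -0.0085] 0.07999782412462884
pics/p9_2115.png
```

>>> drive_tool(
  targets=[
    {"tx": -0.03, "ty": 0, "tz": 0.02, "wx": 0, "wy": 0, "wz": 0, "hand": 46},
    {"tx": 0, "ty": 0, "tz": 0, "wx": 0, "wy": 0, "wz": 0, "hand": 46},
    {"tx": 0, "ty": 0, "tz": 0, "wx": 0, "wy": 0, "wz": 0, "hand": 46},
  ],
)

```text
t: 21.58
tool_pos: [0.559, -0.0095, 0.067]
orientation: [-0.001, 0.727, -0.687, 0.001]
ft_force: [-3.6, 0.9, 18.9]
finger_gap: 0.0496
```

```bash
python3 m3.py
```

```text
[ 0.559  -0.0095  0.067 ] [-3.5837  0.8539 18.9298] 0.04962056840391604
183 [0.0488 0.0522 0.0933 0.1362 0.1567]
axis [ 0.5562 -0.0096] 91
(np.float64(196.12842195757113), np.float64(277.24083685223474))
lower [ 0.5565 -0.0097] 0.05804832380442687 upper [ 0.5562 -0.0093] 0.08013596265344752
pics/p9_2157.png
```

View pics/p9_2157.png

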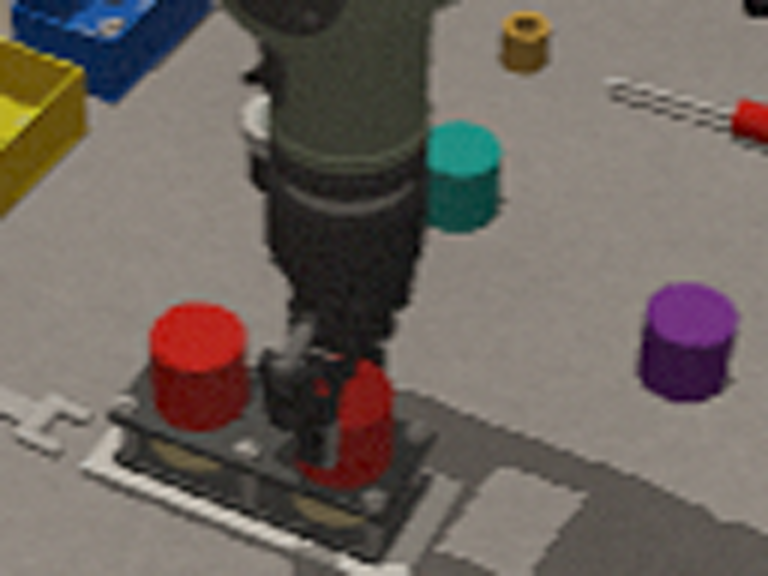

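```bash
python3 - <<'E'
from h import *
p=optics.grab_frame('side'); P=cloud(p); H=cv2.cvtColor(p['img'],cv2.COLOR_BGR2HSV)
m=((H[...,0]<8)|(H[...,0]>172))&(H[...,1]>150)&(H[...,2]>140)
m=m[185:203,278:286]; q=P[185:203,278:286][m]; print(len(q),np.round(np.quantile(q[:,2],[.05,.25,.5,.75,.95]),4))
s=readout.read_state(); print(s['ft_force'],s['t'])
workorder.sign_off()
E
```

```text
Traceback (most recent call last):
IndexError: index -1 is out of bounds for axis 0 with size 0
```

```bash
python3 - <<'E'
from h import *
p=optics.grab_frame('side'); P=cloud(p); I=p['img'][...,2]
for r in range(190,211): print(r,I[r,278:286],np.round(P[r,278:286,2],3))
s=readout.read_state(); print(s['ft_force'],s['t'])
E
```

```text
190 [ 24  72 120 112  53  37  99 142] [ 0.147  0.143  0.1    0.096  0.097  0.095  0.095 -0.   ]
191 [ 23  88 134 132 122  96 113 144] [ 0.146  0.137  0.097  0.098  0.098  0.096  0.093 -0.   ]
192 [ 34  93 131 128 127 124 130 141] [0.141 0.136 0.097 0.097 0.097 0.094 0.096 0.871]
193 [105 131 131 127 124 124 127 130] [0.135 0.097 0.097 0.097 0.098 0.095 0.099 0.095]
194 [133 129 125 127 124 125 123 130] [0.097 0.095 0.097 0.096 0.097 0.097 0.1   0.096]
195 [131 127 125 127 128 128 124 114] [0.097 0.097 0.099 0.096 0.096 0.098 0.095 0.098]
196 [128 129 129 123 127 127 123 109] [0.094 0.095 0.097 0.099 0.099 0.099 0.096 0.097]
197 [129 127 126 127 129 126 121 104] [0.098 0.099 0.097 0.093 0.097 0.098 0.098 0.095]
198 [129 127 126 127 125 123 111  91] [0.096 0.099 0.097 0.097 0.095 0.097 0.093 0.09 ]
199 [130 126 127 127 126 115  93  82] [0.096 0.094 0.098 0.097 0.097 0.095 0.094 0.084]
200 [128 125 124 118  98  87  89  79] [0.098 0.098 0.096 0.096 0.093 0.094 0.089 0.082]
201 [107 101  93  87  88  89  84  66] [0.092 0.092 0.095 0.092 0.09  0.086 0.085 0.079]
202 [88 85 89 89 90 89 86 71] [0.087 0.09  0.088 0.087 0.084 0.084 0.078 0.07 ]
203 [89 92 90 88 90 90 82 67] [0.087 0.087 0.084 0.084 0.083 0.078 0.078 0.068]
204 [87 87 91 87 89 90 82 68] [0.08  0.082 0.081 0.081 0.075 0.073 0.073 0.059]
205 [87 88 89 92 89 91 84 70] [0.078 0.076 0.074 0.074 0.071 0.07  0.068 0.055]
206 [89 91 91 90 88 90 83 61] [0.073 0.072 0.069 0.071 0.066 0.065 0.064 0.052]
207 [86 93 87 88 91 87 78 58] [0.068 0.069 0.068 0.066 0.061 0.058 0.055 0.053]
208 [87 91 86 88 92 81 63 47] [0.063 0.064 0.063 0.061 0.056 0.058 0.051 0.05 ]
209 [89 93 92 93 86 59 46 50] [0.059 0.061 0.059 0.057 0.054 0.049 0.047 0.051]
210 [94 91 86 72 61 48 50 46] [0.052 0.054 0.056 0.871 0.051 0.049 0.05  0.05 ]
[-4.85286963 -0.14914699 19.32438457] 21.725
```

The cap's top measures 97 mm above the bench (rim on the 50 mm plate) and level, and the push holds at 19 N. I'm handing it in.

```bash
python3 -c "
from station import workorder
print(workorder.sign_off())"
```

```text
the job is handed in; nothing more can be done
None
```

I took the steel axle pin from the blue stand, pushed it down through the open boss and let go of it. I then fitted the loose red cap over the boss, pressed it through the click and handed the job in at about 21.7 s. The gripper was still holding the cap and pressing down with about 19 N.

- **Pin:** after release its head top measured about 89–90 mm above the bench, which is home. It sat within about 1.5 mm of the boss axis in each camera.
- **Click:** the force on the tool rose to about +3.6 N, fell to −2.7 N as the balls drew the cap down, then rose again on the plate. These are readings at the end of each move, so the peak of the click was not caught. The highest reading while pressing was 25.6 N, just above the 25 N you gave, and I eased it back.
- **Cap:** its top measured about 97 mm above the bench, which puts the rim at 50 mm, on the plate. It looked level and was within about 1 mm of the boss axis in the side view. The arm hid it from the top camera, so the final check is from that one view.
- **Disagreements:** the two cameras differed by about 4 mm, and I used their mean together with the arm's own position. The finger opening read 1.5–3 mm less than the true widths of the pin and cap. A sideways force of about 5 N remained at the end.
- **Bolt and bystanders:** I never reached for the bolt or the bystanders, and the last side picture shows no sign of those in view having moved. I did not re-measure their positions.

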